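Mesh the right grinding cup with the mill and press to run

TASK

Three steel grinding cups stand upside down on the aluminium tray: take the one whose splined collar fits the well of the press-to-run mill, turn it until its splines mesh with the grooves and slide it fully home without forcing it. Then press it down against the mill's spring-loaded run ring so that the mill runs, and finish like that, still gripping the cup upright and still pressing: do not let go. Leave the other two cups and everything else on the shelf where they are.

Things in the scene. Friction and masses are not known exactly. Their poses are not given: they have to be found in the camera images.
- cup_m_mid (a point): Centre of the middle-size grinding cup, loose, one of three look-alikes that trade places on the tray: round steel cup, mouth down, closed end up, screwed into a black splined collar. 118 mm tall, so its foot is 59 mm below and its top 59 mm above; 0.16 to 0.29 kg. The steel is straight, 52 mm diameter, from 34 to 114 mm above the foot. z up its axis, x out through the middle of one spline.
- cup_m_foot (a point): Centre of the underside of that cup, same axes. From here up: nose widening from 41 to 55 mm diameter over 8 mm, then the 55 mm collar up to 34 mm. Six equal splines, 8 mm wide, 60 degrees apart, stand out from the collar to a 73 mm circle, from 9 to 29 mm above the foot; over the lowest 7 mm each tapers to a 2.4 mm wide tip as a lead-in.
- cup_s_mid (a point): Centre, half-way up, of the small look-alike cup: 106 mm tall, steel part 42 mm diameter, collar 41 mm, 54 mm over its splines; same axes. Stands on the tray.
- cup_l_mid (a point): Centre, half-way up, of the large look-alike cup: 130 mm tall, steel part 64 mm diameter, collar 71 mm, 88 mm over its splines; same axes. Stands on the tray.
- well (a point): Centre of the mouth of the mill's well, at rim level, 105 mm above the shelf. 60 mm diameter between six white lands; between them six vertical grooves 12.5 mm wide, 60 degrees apart, open above, out to a 78 mm circle. z up; x along the middle of one groove: the cup fits at any multiple of 60 degrees from these axes. Splines not lined up rest on the lands, the foot then 9 mm below the rim.
- seat (a point): Point on the well's axis 22 mm below the rim, at the top face of the run ring while that is up: the cup is home when its foot is here or lower. Same axes as well.
- run_ring (a joint): Spring-loaded run ring, a flat ring of 57 mm diameter down in the well, on which the nose of a meshed cup rests. 0 m when up, 0.008 m fully pressed; the mill runs from 0.003 m on. It takes 5 N to start it moving (the cup's own weight does not), then 1 N more for each mm, 13 N at the bottom.
- tray: Fixed aluminium tray 170 x 420 x 14 mm, floor 3 mm thick; its origin is under its centre, x across, y along. The three cups stand in a row along its y, about 128 mm apart.
- mill: The mill: a fixed round grey and white motor base, 132 mm diameter at the foot, 112 mm at the top, 105 mm high; origin under its centre on the shelf, same axes as well.
- rice_bowl: Bystander: loose stainless rice bowl, 112 mm diameter, 52 mm high, beyond the tray; origin under its centre.
- celadon_dish: Bystander: loose celadon ceramic dish, 132 mm diameter, 26 mm high, beyond the mill; origin under its centre.
- brush: Bystander: loose cleaning brush, 170 mm long, to the right of the mill.
- spoon: Bystander: loose steel spoon, 150 mm long, beyond the tray's left end.
- spice_jar: Bystander: loose glass jar, 48 mm diameter, 95 mm high, to the right of the mill; origin under its centre.
Things that resemble listed ones, but are neither listed nor needed, are in the scene too. Leave any red look-alike of the part that bears cup_m_mid alone.

How it is judged:
On the way, in this order (a step that is already met when the one before it is completed fails the run):
1. the middle-size cup is gripped and lifted clear of the tray (height (world z) of cup_m_foot above 0.04 m and contact force between the fingers and cup_m above 1 N), for 0.1 s.
2. its splines have meshed and it has slid home onto the run ring (z of cup_m_foot in the frame of seat below 0.003 m and horizontal distance between cup_m_foot and seat below 0.005 m and angle between cup_m_mid's own z axis and vertical below 0.12 rad), for 0.1 s.
At the end, for the whole second after the job is handed in: Through the last second the middle cup is meshed in the well (within 5 mm of its axis, tilt under 0.1 rad), the run ring is pressed in by over 3 mm, and the cup is at rest, still gripped between the fingers with the grasp point below its top (value of joint run_ring above 0.003 m and z of cup_m_foot in the frame of seat below -0.002 m and horizontal distance between cup_m_foot and seat below 0.005 m and angle between cup_m_mid's own z axis and vertical below 0.1 rad and contact force between cup_m and mill above 4 N and contact force between the fingers and cup_m above 4 N and z of the grasp point in the frame of cup_m_mid below 0.06 m and horizontal distance between the grasp point and cup_m_mid below 0.02 m and linear speed of cup_m below 0.02 m/s); the arm keeps its last pose, push and grip.
It fails at once if a wrong cup is moved by more than 30 mm or tipped (distance of any of cup_s_mid, cup_l_mid from where it was at the start of the episode above 0.03 m).
It fails at once if the cup is forced: more than 60 N between cup and mill (contact force between cup_m and mill above 60 N).
It fails at once if a bystander is pushed away by more than 30 mm (distance of any of rice_bowl, celadon_dish, brush, spoon, spice_jar from where it was at the start of the episode above 0.03 m).
It also fails if it takes over 45 s, if anything falls off the work surface, if the arm or the gripper's body presses on something with over 40 N, if the wrist force passes 120 N, or if a joint passes its speed limit or range.

ROBOT

A 6-joint arm with a two-finger parallel gripper is mounted at the origin on the work surface. World frame = base frame: x ahead of the robot, y to its left, z up, the work surface at z = 0. Lengths are in m, angles in rad, forces in N, time in s.
With the tool pointing down it reaches from about 0.375 to 0.9 m from the base axis. Payload 3.1 kg.
Tool frame: the origin (TCP) lies midway between the tips of the shut fingers; the grasp point (between the pads) lies manip.hold_point_z behind it (manip.hold_point_z is the distance from the TCP to the grasp point, in m); z points along the fingers, y is the direction in which the jaws open and shut (so a half turn about z gives the same grasp; the last joint's range is limited). The gripper opens to 85 mm and grips with 20 to 120 N. Pads are 22 mm wide; open, the fingers measure 114 mm over their backs; the gripper's body (76 mm by 85 mm) begins 54 mm behind the grasp point. The pads swing forward as they close: fully open they stand 13 mm farther back than shut.
Start: joints at [1.145, 0.527, 1.433, -0, 1.181, -0.178], TCP at [0.153, 0.606, 0.231] pointing down, gripper open.
Joint ranges: [-3.08, 3.08], [-0.75, 2.2], [0.22, 2.44], [-1.43, 4.57], [0, 2.65], [-2.85, 2.85]. Speed limits (rad/s): [2.79, 2.79, 3.14, 3.14, 3.14, 3.14].

INTERFACE

Orientations are given as a unit quaternion [x, y, z, w].
In Python, from station import manip, snapshot, workorder, models gives the robot as it stands.
- The arm moves only by the tool jog_arm, never from a script. Its argument "commands" is a list of rows, each a list of 5 numbers: the opening in per cent of the stroke, from 0 (shut) to 100 (fully open), then the shift along the world's x, y, z in cm, then the turn about the world's z in rad. A call has 1 to 8 rows; each row shifts and turns the pose as measured when the row begins; what a row does not reach is not made up. A row lasts 1/12 s, in which the tool goes at most 41.7 mm and 7.16 degrees, less where a joint would pass 70% of its speed; a pose out of reach is approached as far as the arm can. A call with a gripper value outside its range is refused whole. The fingers move at their own pace and stop on an object; "squeeze" is the grip in N (left out, the last holds). Time passes only in rows, so rows that do not move let the fingers close. It gives the time, the measured TCP pose, the force and the opening at its end, in the units of the state.
- manip.sense(): the state, without advancing time (a new reading comes with each control period).
- snapshot(name): name is "scene" or "top"; returns a dict with "image" (384x512x3 uint8, red, green, blue), "intrinsics" (3x3 intrinsics, pixels), "extrinsics" (4x4, takes a point from camera to world coordinates). Camera axes: x right, y down, z forward; pixel columns grow to the right and rows downward; lengths in m; the calibration is good to about 2 mm. A picture is of the moment at which its call begins. There is no depth.
- workorder.sign_off(): hands the job in, once; it reports no verdict.
Trained networks look in a picture, given as the dict that the camera call returned (one of the last four; its "shot" number tells which), for a name from the list of things; names that differ only in an ending like _2 or _b are one class to them, and where a whole thing is asked for, a point or a joint stands for the part that bears it (a point fixed in the world has none). Each returns a list of dicts, best first, with "score" (0 to 1); they miss things now and then, are a little off and sometimes report something else, mostly with a low value. They report only what shows in the picture. A call takes as long as a camera call. They do not tell look-alikes from the thing itself.
- models.find_in(picture, name): "centre" ([x, y, z] in m, in world coordinates, good to about 4 mm: the middle of the surface that is visible of it).
- models.pinpoint(picture, name): "centre" ([x, y, z] in m, in world coordinates, good to about 4 mm: a listed point, or the origin of a listed thing).
The state is a dict: "t": time; "q": joint angles; "qd": joint speeds; "tau": joint torques, N m; "tcp_pos": TCP position; "tool_rot": TCP orientation; "force": force on the tool from outside, world axes, zero at the start; "ft_torque": the same for the moment, N m; "finger_gap": opening from 0.0 (shut) to 1.0 (fully open).
Only numpy, scipy, OpenCV 4.12 (cv2) and the standard library are available. Lean on these libraries where they do the work, as an engineer would, in place of code of your own. Each camera call takes 0.05 s, during which the arm holds its last target. There are 200 camera calls.

## Working session

There is one attempt and no reset: what is moved stays moved. The work goes in short steps, Python scripts to look and compute and a tool call to move; the robot and the scene stay as the last step left them, time stands still between calls to the robot, and variables do not carry over. Pictures are saved under pics/ and viewed, about 8 in all and at most 12, crops included, and the job is handed in when it is done.

Besides the shell and the picture viewer there is one more tool, called after ">>>" as name(argument=value, ...) on one line, values as JSON. jog_arm: Moves the arm, as the interface text tells. Its arguments: {"type":"object","properties":{"commands":{"type":"array","items":{"type":"array","items":{"type":"number"}}},"squeeze":{"type":"number"}},"required":["commands"]}

```bash
ls; mkdir -p pics; cat > h.py <<'E'
import numpy as np, cv2
from station import manip, snapshot, workorder, models
def save(p,n,crop=None,s=1):
    im=p["image"][:,:,::-1]
    if crop: x0,y0,x1,y1=crop; im=im[y0:y1,x0:x1]
    cv2.imwrite("pics/"+n,cv2.resize(im,None,fx=s,fy=s,interpolation=cv2.INTER_CUBIC))
def proj(p,X):
    E=np.array(p["extrinsics"]);c=E[:3,:3].T@(np.array(X)-E[:3,3]);u=np.array(p["intrinsics"])@c;return u[:2]/u[2]
def ray(p,uv,z):
    E=np.array(p["extrinsics"]);d=E[:3,:3]@np.linalg.solve(np.array(p["intrinsics"]),[*uv,1]);o=E[:3,3];return o+d*(z-o[2])/d[2]
E
python3 - <<'E'
from h import *
s=manip.sense();print({k:np.round(v,3).tolist() for k,v in s.items()},manip.hold_point_z)
ps=[snapshot(n) for n in("scene","top")]
for p,n in zip(ps,("scene","top")):
    print(n,np.round(p["extrinsics"],3).tolist(),np.round(p["intrinsics"],1).tolist())
    for k in("cup_m_mid","cup_s_mid","cup_l_mid","well","seat","tray","mill","spice_jar","brush"):
        for r in models.pinpoint(p,k)[:3]: print(k,round(r["score"],2),np.round(r["centre"],3),np.round(proj(p,r["centre"])))
im=np.vstack([ps[0]["image"],ps[1]["image"]]);
save(ps[0],"a.png",None,1.5);save(ps[1],"b.png",None,1.5)
E
```

```text
pics
{'t': 0.0, 'q': [1.145, 0.529, 1.434, 0.0, 1.181, -0.178], 'qd': [-0.0, -0.0, -0.001, -0.0, -0.0, -0.001], 'tau': [-0.001, -44.236, -17.802, -0.0, 0.009, 0.0], 'tcp_pos': [0.153, 0.605, 0.23], 'tool_rot': [0.124, 0.992, -0.001, -0.0], 'force': [-0.229, 0.186, 0.125], 'ft_torque': [0.014, -0.031, 0.007], 'finger_gap': 1.002} 0.0187
scene [[-0.798, 0.327, -0.507, 1.346], [0.603, 0.413, -0.682, 1.074], [-0.014, -0.85, -0.527, 0.964], [0.0, 0.0, 0.0, 1.0]] [[487.1, 0.0, 253.3], [0.0, 487.1, 190.9], [0.0, 0.0, 1.0]]
cup_m_mid 0.89 [0.48 0.19 0.06] [307. 229.]
cup_m_mid 0.86 [0.284 0.376 0.059] [396. 234.]
cup_m_mid 0.76 [0.294 0.199 0.061] [351. 210.]
cup_s_mid 0.67 [0.468 0.32  0.052] [340. 251.]
cup_l_mid 0.65 [0.481 0.061 0.068] [281. 209.]
well 0.94 [ 0.521 -0.282  0.108] [213. 163.]
well 0.7 [0.727 0.147 0.   ] [236. 269.]
seat 0.83 [ 0.523 -0.282  0.083] [213. 169.]
tray 0.65 [ 0.487  0.191 -0.001] [305. 246.]
mill 0.79 [ 0.522 -0.282  0.004] [214. 187.]
spice_jar 0.57 [ 0.6   -0.432 -0.001] [177. 179.]
brush 0.55 [ 0.444 -0.461  0.   ] [206. 164.]
top [[-0.071, -0.972, 0.224, 0.257], [-0.997, 0.069, -0.015, -0.039], [-0.0, -0.224, -0.975, 1.306], [0.0, 0.0, 0.0, 1.0]] [[416.0, 0.0, 253.6], [0.0, 416.0, 187.4], [0.0, 0.0, 1.0]]
cup_m_mid 0.78 [0.479 0.19  0.061] [173. 213.]
cup_m_mid 0.73 [0.293 0.201 0.056] [172. 276.]
cup_m_mid 0.59 [0.282 0.37  0.062] [113. 284.]
cup_l_mid 0.62 [0.481 0.059 0.07 ] [216. 209.]
well 0.72 [ 0.519 -0.278  0.105] [328. 186.]
seat 0.8 [ 0.521 -0.276  0.084] [326. 188.]
tray 0.76 [ 0.482  0.193 -0.003] [176. 216.]
mill 0.6 [ 0.523 -0.277  0.   ] [322. 193.]
spice_jar 0.8 [ 0.6   -0.429  0.   ] [366. 166.]
brush 0.72 [ 0.447 -0.463  0.005] [383. 212.]
```

View pics/a.png

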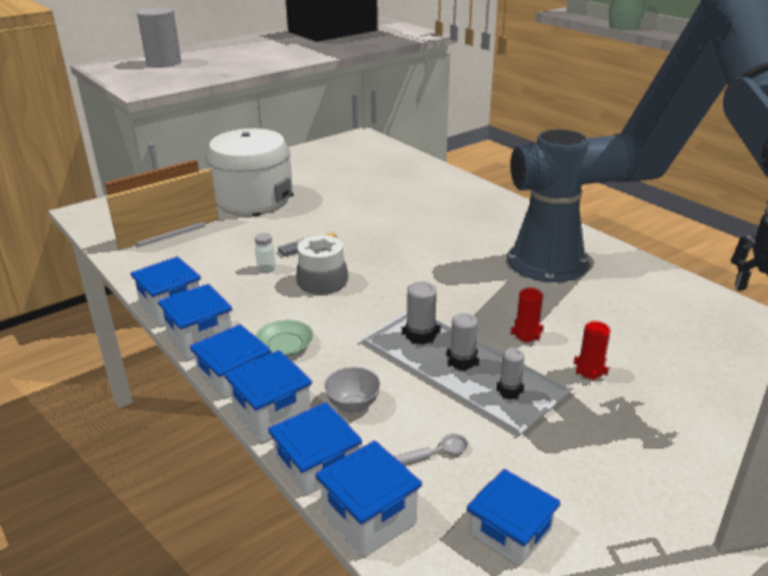

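View pics/b.png

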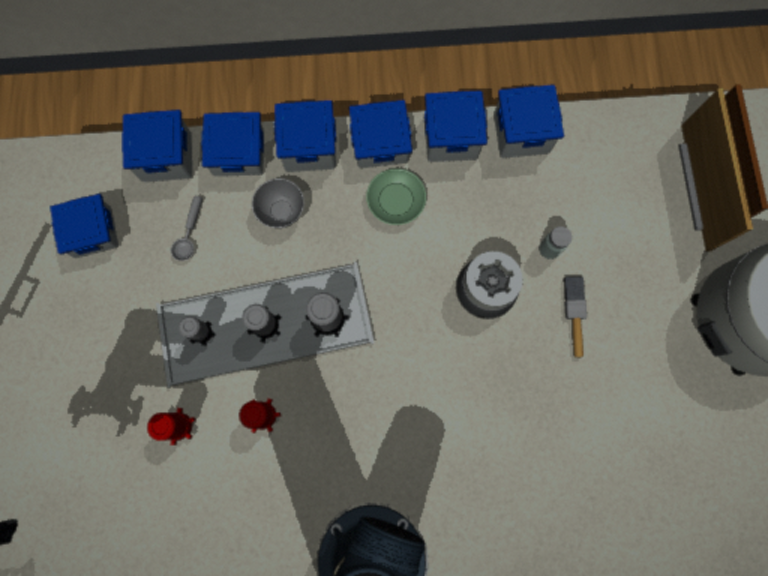

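Candidates (native scene px): grey cups at (281,209) large, (307,229) middle and (340,251) small. Red decoys stand at (351,210) and (396,234). The grey one at (307,229) is my choice, and I'll check it and the spline angles in one crop sheet.

```bash
cat > rect.py <<'E'
from h import *
# metric rectification: plane z, square of half-size r about centre c, output x right = world x, y up = world y
def rect(p,c,z,r=0.06,n=300):
    w=np.array([[c[0]-r,c[1]+r],[c[0]+r,c[1]+r],[c[0]+r,c[1]-r],[c[0]-r,c[1]-r]])
    src=np.float32([proj(p,[*a,z]) for a in w]);dst=np.float32([[0,0],[n,0],[n,n],[0,n]])
    return cv2.warpPerspective(p["image"][:,:,::-1],cv2.getPerspectiveTransform(src,dst),(n,n),flags=cv2.INTER_CUBIC)
E
python3 - <<'E'
from rect import *
t=snapshot("top");s=snapshot("scene")
a=cv2.resize(s["image"][170:280,250:370,::-1],(360,330),interpolation=cv2.INTER_CUBIC)
a=cv2.copyMakeBorder(cv2.resize(a,(300,275)),0,25,0,0,cv2.BORDER_CONSTANT)
row1=np.hstack([a[:300],rect(t,(.480,.190),.032,.05)])
row2=np.hstack([rect(t,(.521,-.279),.105,.05),rect(s,(.521,-.279),.105,.05)])
cv2.imwrite("pics/c.png",np.vstack([row1,row2]))
E
```

```text
(no output)
```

View pics/c.png

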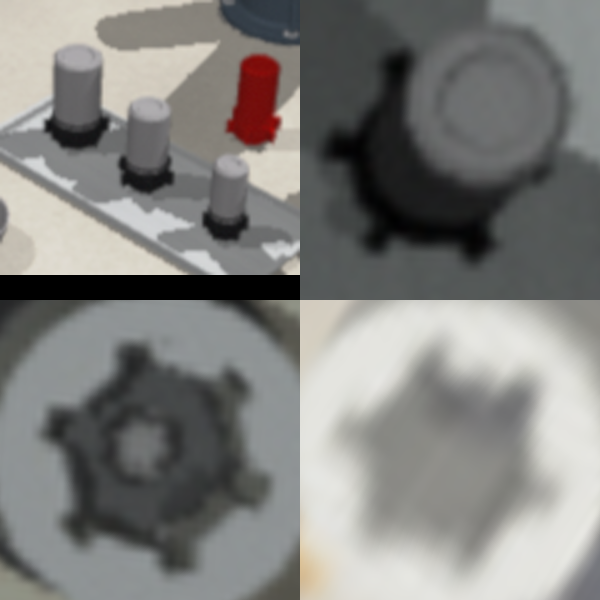

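The crop confirms the middle grey cup is the middle size. Its splines are at about 54° mod 60 in the rectified tile. The well grooves are at about 42° with the centre near (0.522, -0.281), so the turn is about -12°. Now moving over the cup.

>>> jog_arm(commands=[[100, 2.5, -3.2, 0, 0], [100, 2.5, -3.2, 0, 0], [100, 2.5, -3.2, 0, 0], [100, 2.5, -3.2, 0, 0], [100, 2.5, -3.2, 0, 0], [100, 2.5, -3.2, 0, 0], [100, 2.5, -3.2, 0, 0], [100, 2.5, -3.2, 0, 0]], squeeze=80)

```text
t: 1.77
tcp_pos: [0.3532, 0.3486, 0.2323]
tool_rot: [0.115, 0.993, 0.005, 0.001]
force: [0.9, 0.2, -0.0]
finger_gap: 1.001
```

```bash
cat > fit.py <<'E'
from h import *
from scipy.optimize import minimize
# fit dark splined-disk outline (6-spoke star) in rectified plane: score = mean inside ring brightness contrast
def star(p,c,z,r0,r1,w,sign,th0):
    g=cv2.GaussianBlur(cv2.cvtColor(p["image"],cv2.COLOR_RGB2GRAY).astype(np.float32),(0,0),.6)
    def val(P): 
        q=np.float32([proj(p,[*a,z]) for a in P]); return cv2.remap(g,q[:,0][None],q[:,1][None],cv2.INTER_LINEAR)[0]
    def cost(v):
        x,y,t=v[0]/1e3+c[0],v[1]/1e3+c[1],np.radians(v[2])
        i=[];o=[]
        for k in range(6):
            for rr in np.linspace(r0+.002,r1-.0015,4):
                for d in np.linspace(-w/2*.7,w/2*.7,3):
                    a=t+k*np.pi/3+d/rr;i.append((x+rr*np.cos(a),y+rr*np.sin(a)))
                for d in np.linspace(-.009,.009,5):
                    a=t+k*np.pi/3+np.pi/6+d/rr;o.append((x+rr*np.cos(a),y+rr*np.sin(a)))
            for d in (-.003,0,.003):
                rr=r1+.004;a=t+k*np.pi/3+d/rr;o.append((x+rr*np.cos(a),y+rr*np.sin(a)))
        I=np.minimum(val(i),120) if sign>0 else val(i)
        return np.mean(I)-np.mean(val(o))
    best=min((minimize(cost,[dx,dy,th0+dt],method="Nelder-Mead",options=dict(initial_simplex=np.array([dx,dy,th0+dt])+np.array([[0,0,0],[3,0,0],[0,3,0],[0,0,6]]),maxiter=80)) for dx in(-2,2) for dy in(-2,2) for dt in(0,)),key=lambda r:r.fun)
    return np.round([c[0]+best.x[0]/1e3,c[1]+best.x[1]/1e3],4),round(best.x[2],1),round(best.fun,1)
E
python3 - <<'E'
from fit import *
for n in("top","scene"):
    p=snapshot(n)
    print(n,"well",star(p,(.522,-.281),.105,.030,.039,.0125,0,42.))
    print(n,"cup",star(p,(.478,.189),.030,.0275,.0365,.008,0,54.))
    for k in("cup_m_mid","cup_m_foot","well"):
        for r in models.pinpoint(p,k)[:3]: print(k,round(r["score"],2),np.round(r["centre"],3))
E
```

```text
top well (array([ 0.5229, -0.2816]), np.float64(41.8), np.float64(-53.1))
top cup (array([0.4756, 0.1874]), np.float64(54.0), np.float64(-41.1))
cup_m_mid 0.96 [0.477 0.188 0.066]
cup_m_mid 0.91 [0.29  0.205 0.059]
cup_m_mid 0.66 [ 0.523 -0.281  0.084]
cup_m_foot 0.84 [0.284 0.368 0.001]
cup_m_foot 0.77 [ 0.291  0.196 -0.   ]
cup_m_foot 0.66 [0.475 0.19  0.001]
well 0.59 [ 0.519 -0.276  0.104]
well 0.57 [0.704 0.35  0.001]
well 0.34 [ 0.45  -0.466  0.006]
scene well (array([ 0.5201, -0.2829]), np.float64(41.3), np.float64(-24.8))
scene cup (array([0.4834, 0.1975]), np.float64(53.2), np.float64(-31.5))
cup_m_mid 0.87 [0.476 0.186 0.061]
cup_m_mid 0.85 [0.294 0.198 0.06 ]
cup_m_mid 0.73 [0.283 0.375 0.061]
cup_m_foot 0.74 [ 0.292  0.2   -0.004]
cup_m_foot 0.65 [0.472 0.186 0.002]
cup_m_foot 0.64 [0.284 0.373 0.   ]
well 0.66 [ 0.523 -0.282  0.108]
well 0.32 [ 0.522 -0.282  0.082]
```

Fits: well (0.522, -0.282) at 41.6°, cup (0.476, 0.188) at 54°. Both views put the cup's mid height at about 0.06.

>>> jog_arm(commands=[[100, 2.5, -3.2, 0, 0], [100, 2.5, -3.2, 0, 0], [100, 2.5, -3.2, 0, 0], [100, 2.5, -3.2, 0, 0], [100, 2.3, -3.2, 0, 0], [100, 0, 0, 0, 0]])

```text
t: 2.67
tcp_pos: [0.4729, 0.1966, 0.2324]
tool_rot: [0.099, 0.995, 0.006, 0.002]
force: [0.2, 0.3, -0.1]
finger_gap: 1.0
```

>>> jog_arm(commands=[[100, 0.3, -0.85, 0, 0], [100, 0, 0, 0, 0], [100, 0, 0, -4, 0], [100, 0, 0, -4, 0]])

```text
t: 3.0
tcp_pos: [0.482, 0.1923, 0.1583]
tool_rot: [0.097, 0.995, 0.009, 0.012]
force: [-1.1, 0.6, -1.0]
finger_gap: 0.999
```

>>> jog_arm(commands=[[100, -0.6, -0.4, -0.5, 0], [100, 0, 0, 0, 0], [100, 0, 0, 0, 0]])

```text
t: 3.25
tcp_pos: [0.4679, 0.1921, 0.1459]
tool_rot: [0.093, 0.996, 0.007, 0.004]
force: [0.5, 0.1, 0.3]
finger_gap: 1.003
```

>>> jog_arm(commands=[[100, 0.7, -0.4, -2, 0], [100, 0, 0, -2, 0], [100, 0, 0, -2, 0], [100, 0, 0, -1, 0], [100, 0, 0, 0, 0]])

```text
t: 3.67
tcp_pos: [0.4789, 0.1951, 0.08]
tool_rot: [0.088, 0.996, 0.01, 0.012]
force: [-0.3, 0.3, -0.2]
finger_gap: 0.997
```

>>> jog_arm(commands=[[100, -0.2, -0.7, -0.8, 0], [100, 0, 0, 0, 0], [100, 0, 0, 0, 0]])

```text
t: 3.92
tcp_pos: [0.4792, 0.1911, 0.0751]
tool_rot: [0.086, 0.996, 0.011, 0.015]
force: [0.2, 0.4, 0.5]
finger_gap: 0.998
```

>>> jog_arm(commands=[[100, -0.3, -0.4, -0.8, 0], [100, 0, 0, 0, 0], [60, 0, 0, 0, 0], [40, 0, 0, 0, 0], [20, 0, 0, 0, 0], [20, 0, 0, 0, 0], [20, 0, 0, 0, 0]])

```text
t: 4.5
tcp_pos: [0.4813, 0.1903, 0.0741]
tool_rot: [0.085, 0.996, 0.013, 0.022]
force: [-0.5, 0.5, -1.4]
finger_gap: 0.592
```

```bash
python3 - <<'E'
from h import *
s=manip.sense();print({k:np.round(v,3).tolist() for k,v in s.items()})
E
```

```text
{'t': 4.5, 'q': [0.152, 0.624, 1.866, 0.025, 0.603, -1.269], 'qd': [0.002, -0.011, -0.007, -0.003, 0.008, 0.001], 'tau': [-0.014, -40.138, -8.729, 0.03, -0.193, -0.0], 'tcp_pos': [0.481, 0.19, 0.074], 'tool_rot': [0.085, 0.996, 0.013, 0.022], 'force': [-0.516, 0.499, -1.398], 'ft_torque': [-0.01, 0.021, -0.011], 'finger_gap': 0.592}
```

>>> jog_arm(commands=[[20, 0, 0, 0, 0], [20, 0, 0, 3, 0], [20, 0, 0, 3, 0], [20, 0, 0, 3, 0], [20, 0, 0, 3, 0]])

```text
t: 4.92
tcp_pos: [0.474, 0.1892, 0.1895]
tool_rot: [0.086, 0.996, 0.01, 0.01]
force: [0.7, 0.2, -1.7]
finger_gap: 0.595
```

>>> jog_arm(commands=[[20, 0, 0, 3, 0], [20, 0, 0, 3, 0], [20, 0, 0, 1, 0], [20, 0, 0, 0, 0]])

```text
t: 5.25
tcp_pos: [0.4749, 0.1897, 0.2678]
tool_rot: [0.086, 0.996, 0.011, 0.014]
force: [-0.2, 0.2, -2.6]
finger_gap: 0.592
```

```bash
python3 - <<'E'
from h import *
a=snapshot("scene");b=snapshot("top")
cv2.imwrite("pics/d.png",np.hstack([cv2.resize(p["image"][y:y+150,x:x+150,::-1],(400,400),interpolation=cv2.INTER_CUBIC) for p,x,y in((a,230,90),(b,120,130))]))
for p in(a,b):
    for k in("cup_m_mid","cup_m_foot"):
        for r in models.pinpoint(p,k)[:4]: print(k,round(r["score"],2),np.round(r["centre"],3))
print(manip.sense()["tcp_pos"])
E
```

```text
cup_m_mid 0.77 [0.472 0.187 0.253]
cup_m_mid 0.67 [0.283 0.376 0.058]
cup_m_mid 0.62 [0.292 0.2   0.06 ]
cup_m_mid 0.59 [ 0.483  0.192 -0.001]
cup_m_foot 0.9 [0.47  0.189 0.196]
cup_m_foot 0.78 [0.284 0.374 0.001]
cup_m_foot 0.71 [0.291 0.2   0.001]
cup_m_mid 0.84 [0.292 0.202 0.055]
cup_m_mid 0.61 [0.474 0.191 0.256]
cup_m_foot 0.95 [ 0.293  0.194 -0.   ]
cup_m_foot 0.72 [ 0.449 -0.465  0.004]
cup_m_foot 0.41 [0.469 0.189 0.196]
[0.4727273  0.18920565 0.26354541]
```

View pics/d.png

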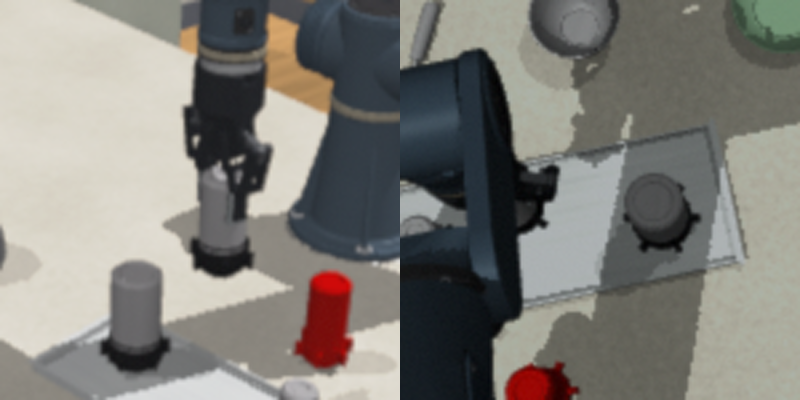

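The cup is gripped and lifted upright, with its foot at about z 0.195 and 4 mm to -x of the TCP. Now carrying it over the well while turning.

>>> jog_arm(commands=[[20, 0.4, -3.9, 0, -0.02], [20, 0.4, -3.9, 0, -0.02], [20, 0.4, -3.9, 0, -0.02], [20, 0.4, -3.9, 0, -0.02], [20, 0.4, -3.9, 0, -0.02], [20, 0.4, -3.9, 0, -0.02], [20, 0.4, -3.9, 0, -0.02], [20, 0.4, -3.9, 0, -0.02]])

```text
t: 6.22
tcp_pos: [0.4983, -0.1253, 0.2531]
tool_rot: [0.16, 0.987, 0.013, 0.0]
force: [0.9, -0.3, -2.7]
finger_gap: 0.591
```

>>> jog_arm(commands=[[20, 0.6, -3.8, 0, -0.02], [20, 0.6, -3.8, 0, -0.02], [20, 0.6, -3.5, 0, -0.01], [20, 0.6, -2.5, 0, -0.01], [20, 0.2, -0.5, 0, 0], [20, 0, 0, 0, 0]])

```text
t: 6.72
tcp_pos: [0.5216, -0.2826, 0.2432]
tool_rot: [0.198, 0.98, 0.015, -0.005]
force: [-0.3, 0.1, -0.9]
finger_gap: 0.595
```

```bash
cat > look.py <<'E'
from fit import *
import sys
a=snapshot("scene");b=snapshot("top")
for p,n in((a,"scene"),(b,"top")):
    for k in("cup_m_mid","cup_m_foot"):
        for r in models.pinpoint(p,k)[:5]:
            if np.hypot(r["centre"][0]-.522,r["centre"][1]+.282)<.06: print(n,k,round(r["score"],2),np.round(r["centre"],3))
s=manip.sense();x,y,z,w=s["tool_rot"]
print("tcp",np.round(s["tcp_pos"],4),"F",np.round(s["force"],1),"yaw(want 157.9)",np.degrees(2*np.arctan2(y,x)).round(1),"tilt",np.round([2*(x*z+w*y),2*(y*z-w*x)],3))
cv2.imwrite("pics/"+sys.argv[1],np.hstack([cv2.resize(p["image"][v:v+110,u:u+110,::-1],(400,400),interpolation=cv2.INTER_CUBIC) for p,u,v in((a,155,90),(b,275,120))]))
E
python3 look.py e.png
```

```text
scene cup_m_mid 0.65 [ 0.518 -0.283  0.229]
scene cup_m_foot 0.62 [ 0.512 -0.282  0.174]
tcp [ 0.5216 -0.2789  0.245 ] F [ 0.   1.2 -2. ] yaw(want 157.9) 157.5 tilt [-0.003  0.03 ]
```

View pics/e.png

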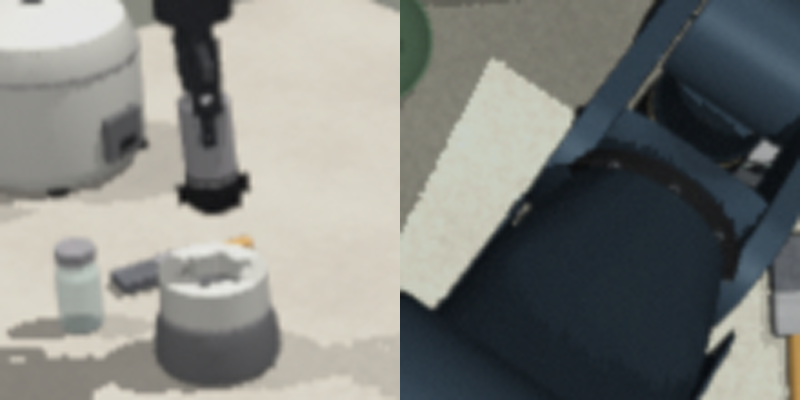

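The cup hangs tilted, with its foot toward -x at (0.512, -0.282). Lowering changes the tilt, so I'll go down part way and measure again.

>>> jog_arm(commands=[[20, 0.2, -0.2, -2, 0], [20, 0, 0, -2, 0], [20, 0, 0, 0, 0]])

```text
t: 7.27
tcp_pos: [0.5249, -0.2775, 0.207]
tool_rot: [0.193, 0.981, 0.013, -0.002]
force: [-0.5, 1.4, -1.9]
finger_gap: 0.592
```

```bash
python3 look.py f.png
```

```text
scene cup_m_mid 0.68 [ 0.527 -0.28   0.191]
scene cup_m_foot 0.68 [ 0.516 -0.276  0.133]
tcp [ 0.5273 -0.2805  0.211 ] F [-0.   0.5 -1.5] yaw(want 157.9) 157.7 tilt [0.008 0.021]
```

>>> jog_arm(commands=[[20, 0, 0, 0, 0], [20, 0, 0, 0, 0], [20, 0, 0, 0, 0], [20, 0, 0, 0, 0]])

```text
t: 7.9
tcp_pos: [0.5282, -0.2814, 0.2137]
tool_rot: [0.193, 0.981, 0.01, 0.004]
force: [-0.3, 0.3, -2.1]
finger_gap: 0.594
```

```bash
python3 look.py f.png
```

```text
scene cup_m_mid 0.72 [ 0.528 -0.281  0.201]
scene cup_m_foot 0.86 [ 0.52  -0.281  0.143]
tcp [ 0.528  -0.2812  0.2132] F [ 0.2  0.6 -1.6] yaw(want 157.9) 157.7 tilt [0.011 0.019]
```

>>> jog_arm(commands=[[20, 0, 0, -0.4, 0], [20, 0, 0, -0.4, 0], [20, 0, 0, -0.4, 0], [20, 0, 0, -0.4, 0], [20, 0, 0, -0.4, 0], [20, 0, 0, -0.4, 0], [20, 0, 0, -0.4, 0], [20, 0, 0, -0.4, 0]])

```text
t: 8.87
tcp_pos: [0.5279, -0.2811, 0.1777]
tool_rot: [0.193, 0.981, 0.011, 0.003]
force: [0.2, 0.3, -1.5]
finger_gap: 0.588
```

```bash
python3 look.py g.png
```

```text
scene cup_m_mid 0.64 [ 0.527 -0.284  0.165]
scene cup_m_foot 0.71 [ 0.522 -0.281  0.105]
tcp [ 0.5282 -0.2814  0.1786] F [-0.3 -0.7 -2.8] yaw(want 157.9) 157.7 tilt [0.011 0.019]
```

View pics/g.png

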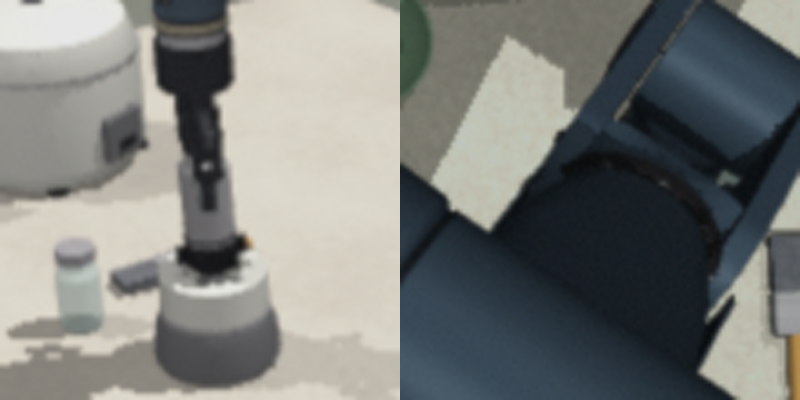

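>>> jog_arm(commands=[[20, 0, 0, -0.3, 0], [20, 0, 0, -0.3, 0], [20, 0, 0, -0.3, 0], [20, 0, 0, -0.2, 0]])

```text
t: 9.5
tcp_pos: [0.5291, -0.282, 0.1682]
tool_rot: [0.193, 0.981, 0.009, 0.005]
force: [0.3, -0.1, -1.6]
finger_gap: 0.595
```

>>> jog_arm(commands=[[20, 0, 0, -0.2, 0], [20, 0, 0, -0.2, 0], [20, 0, 0, -0.2, 0]])

```text
t: 9.75
tcp_pos: [0.5289, -0.2819, 0.1613]
tool_rot: [0.193, 0.981, 0.01, 0.005]
force: [0.1, -0.1, -2.0]
finger_gap: 0.592
```

It has passed the 9 mm level without any force, so it looks meshed. Continuing down gently.

>>> jog_arm(commands=[[20, 0, 0, -0.2, 0], [20, 0, 0, -0.2, 0], [20, 0, 0, -0.2, 0]])

```text
t: 10.0
tcp_pos: [0.5289, -0.2819, 0.1545]
tool_rot: [0.193, 0.981, 0.01, 0.005]
force: [0.5, -0.4, -1.8]
finger_gap: 0.593
```

>>> jog_arm(commands=[[20, 0, 0, -0.1, 0], [20, 0, 0, -0.1, 0], [20, 0, 0, -0.1, 0]])

```text
t: 10.25
tcp_pos: [0.529, -0.2819, 0.1525]
tool_rot: [0.193, 0.981, 0.01, 0.005]
force: [-2.4, 1.5, 4.0]
finger_gap: 0.594
```

>>> jog_arm(commands=[[20, 0, 0, -0.2, 0], [20, 0, 0, -0.2, 0]])

```text
t: 10.42
tcp_pos: [0.529, -0.2819, 0.15]
tool_rot: [0.193, 0.981, 0.009, 0.005]
force: [-2.5, 1.2, 6.0]
finger_gap: 0.595
```

```bash
python3 look.py i.png
```

```text
scene cup_m_mid 0.82 [ 0.526 -0.283  0.136]
tcp [ 0.529  -0.2819  0.1502] F [-1.9  1.9  6.4] yaw(want 157.9) 157.7 tilt [0.014 0.016]
```

>>> jog_arm(commands=[[20, 0, 0, -0.2, 0], [20, 0, 0, -0.2, 0]])

```text
t: 10.88
tcp_pos: [0.529, -0.2819, 0.1483]
tool_rot: [0.193, 0.981, 0.009, 0.006]
force: [-1.7, 2.3, 7.8]
finger_gap: 0.591
```

```bash
python3 look.py j.png; sleep 0; python3 look.py j.png
```

```text
scene cup_m_mid 0.7 [ 0.526 -0.284  0.131]
scene cup_m_foot 0.6 [ 0.524 -0.281  0.074]
tcp [ 0.529  -0.2819  0.1484] F [-3.3  1.4  6.9] yaw(want 157.9) 157.7 tilt [0.015 0.015]
scene cup_m_mid 0.54 [ 0.527 -0.284  0.133]
scene cup_m_mid 0.41 [ 0.522 -0.28   0.005]
scene cup_m_foot 0.63 [ 0.522 -0.281  0.078]
scene cup_m_foot 0.42 [ 0.523 -0.285  0.004]
tcp [ 0.5291 -0.2819  0.1484] F [-3.   1.   7.7] yaw(want 157.9) 157.7 tilt [0.015 0.015]
```

View pics/j.png

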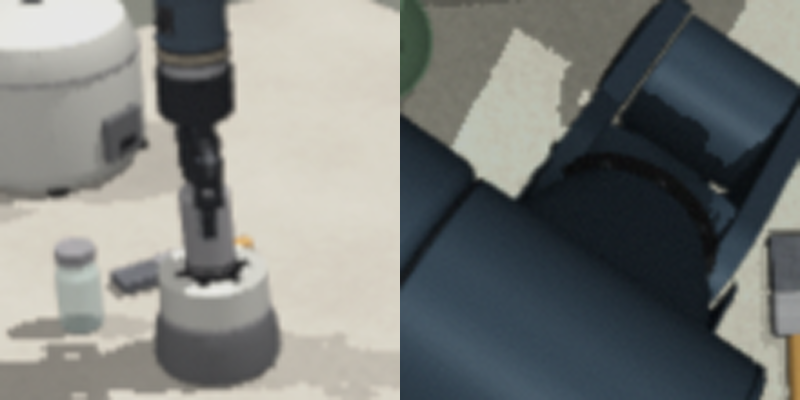

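>>> jog_arm(commands=[[20, -0.2, 0, -0.25, 0], [20, 0, 0, -0.25, 0]])

```text
t: 11.65
tcp_pos: [0.5288, -0.2819, 0.1465]
tool_rot: [0.193, 0.981, 0.009, 0.009]
force: [-3.5, 0.9, 9.7]
finger_gap: 0.595
```

```bash
python3 look.py k.png; python3 - <<'E'
from h import *
p=snapshot("scene"); g=cv2.GaussianBlur(cv2.cvtColor(p["image"],cv2.COLOR_RGB2GRAY),(0,0),.7).astype(float)
for z in(.112,.120,.128,.136,.144):
    u,v=proj(p,[.522,-.282,z]); row=g[int(round(v))]; d=np.diff(row); o=int(u)-14
    print(z,round(u,1),round(v,1),row[o:o+30].astype(int).tolist())
s=manip.sense();print(s["t"],np.round(s["force"],1))
E
```

```text
scene cup_m_mid 0.84 [ 0.526 -0.284  0.134]
scene cup_m_foot 0.51 [ 0.521 -0.28   0.076]
tcp [ 0.5286 -0.2818  0.1466] F [-1.7  1.   9.2] yaw(want 157.9) 157.7 tilt [0.02  0.014]
0.112 212.7 162.1 [146, 156, 157, 155, 154, 153, 147, 125, 95, 91, 95, 99, 101, 101, 102, 102, 103, 105, 106, 102, 92, 81, 84, 107, 137, 170, 197, 209, 212, 212]
0.12 212.5 160.1 [180, 180, 176, 175, 182, 190, 186, 160, 118, 101, 101, 102, 102, 102, 103, 104, 107, 111, 114, 116, 120, 133, 162, 188, 198, 203, 208, 210, 210, 211]
0.128 212.4 158.2 [207, 207, 204, 201, 206, 209, 200, 166, 121, 102, 101, 102, 102, 102, 102, 104, 108, 111, 114, 118, 129, 160, 195, 202, 193, 188, 191, 202, 209, 212]
0.136 212.3 156.3 [212, 212, 212, 212, 212, 209, 190, 148, 112, 101, 101, 100, 94, 84, 81, 85, 93, 105, 114, 120, 131, 158, 185, 189, 184, 185, 194, 208, 213, 214]
0.144 212.1 154.3 [213, 213, 212, 213, 213, 209, 187, 143, 110, 101, 99, 94, 78, 52, 40, 46, 69, 97, 113, 122, 137, 168, 195, 201, 202, 206, 210, 213, 214, 214]
12.0 [-2.7  1.9 10.5]
```

```bash
python3 - <<'E'
from h import *
workorder.sign_off()
s=manip.sense();print(s["t"],np.round(s["tcp_pos"],4),np.round(s["force"],1),s["finger_gap"])
E
```

```text
the job is handed in; nothing more can be done
the job is handed in; nothing more can be done
```

I gripped the middle grey cup, turned it about 12.5° to line up with the grooves, and slid it home with no noticeable resistance. I then pressed it down and handed the job in at about 12 s, still gripping and pressing. The sign-off gives no verdict.

- **Position:** the two final camera estimates put the foot at about (0.521 to 0.522, -0.281), against a well centre of (0.522, -0.282).
- **Run ring:** the foot is at about z 0.076, and the seat is at 0.083. The push was about 10 N on the wrist sensor, roughly 12 N with the cup's weight added. Together these put the ring about 6–7 mm in, where the mill needs 3 mm.
- **Forcing:** the highest wrist force I read was about 10 N, well under the 60 N limit.
- **Tilt:** this is the least certain check. The gripper picked up a slight tilt while moving. The tool's change in angle and the cup's edges in the picture both suggest about 0.03–0.05 rad. The noisier network points suggest about 0.1 rad, which is right at the limit.
- **Top camera:** the arm hid the cup at the well, so the final checks come from the scene view only.
- **Other objects:** I did not measure the other cups or bystanders afterwards. I planned the moves to clear them, and no unexpected contact force showed.

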